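# Put the washed board in the steriliser and start a drying run

## Robot

A 6-joint arm with a two-finger parallel gripper is mounted at the origin on the work surface. World frame = base frame: x ahead of the robot, y to its left, z up, the work surface at z = 0. Lengths are in m, angles in degrees, forces in N, time in s.
With the tool pointing down it reaches from about 0.4 to 0.825 m from the base axis. Payload 7 kg.
Tool frame: the origin (TCP) lies at the very end of the fingers, on their centre line; the grasp point (between the pads) lies 19 mm behind it (ctrl.pinch_z is the distance from the TCP to the grasp point, in m); z points along the fingers, x is the direction in which the jaws open and shut, and the axes are right-handed (so a half turn about z gives the same grasp; the last joint's range is limited). The gripper opens to 88 mm and grips with 3 to 60 N. Pads are 19 mm wide; open, the fingers measure 130 mm over their backs; the gripper's body (78 mm by 193 mm) begins 47 mm behind the grasp point.
Start: joints at [88.7, 20.546, 0.682, 0, -70.136, -16.507], TCP at [0.206, 0.643, 0.227] pointing down, gripper open.
Joint ranges: [-176.03, 176.03], [-82.01, 121.73], [-58.28, 71.71], [-173.87, 95.51], [-174.79, -0.11], [-173.66, 173.66]. Speed limits (degrees/s): [136.94, 136.94, 172.46, 180, 180, 180].

## Interface

Orientations are given as [roll, pitch, yaw] about the fixed x, y, z axes, in that order (R = Rz(yaw) Ry(pitch) Rx(roll)).
In Python, from plant import ctrl gives the robot as it stands.
- The arm moves only by the tool carry_out, never from a script. Its argument "increments" is a list of rows, each a list of 7 numbers: the turn, a rotation vector about the world's x, y, z in degrees, then the shift along the world's x, y, z in mm, then the closure, from 0 (fully open) to 1 (shut). In form: [[ax, ay, az, dx, dy, dz, grip], ...]. A call has 1 to 20 rows; each row is the pose to reach, as a shift and turn from the pose commanded when the call began; what a row does not reach only later rows make up. A row lasts 1/8 s, in which the tool goes at most 62.5 mm and 10.7 degrees, less where a joint would pass 70% of its speed; a pose out of reach is approached as far as the arm can. A call with a gripper value outside its range is refused whole. The fingers move at their own pace and stop on an object; the grip force is fixed at half the most. Time passes only in rows, so rows that repeat a pose let the fingers close. It gives the time, the measured TCP pose, the force and the opening at its end, in the units of the state.
- ctrl.get_obs(): the state, without advancing time (a new reading comes with each control period).
- ctrl.snapshot(name): name is "side" or "top"; returns a dict with "pixels" (480x640x3 uint8, blue, green, red), "intrinsics" (3x3 intrinsics, pixels), "rvec" (rotation vector, rad) and "tvec" (3), from world to camera coordinates, as OpenCV has them. Camera axes: x right, y down, z forward; pixel columns grow to the right and rows downward; lengths in m; the calibration is good to about 2 mm. A picture is of the moment at which its call begins. There is no depth.
- ctrl.close_job(): hands the job in, once; it reports no verdict.
Trained networks look in a picture, given as the dict that the camera call returned (one of the last four; its "shot" number tells which), for a name from the list of things; names that differ only in an ending like _2 or _b are one class to them, and where a whole thing is asked for, a point or a joint stands for the part that bears it (a point fixed in the world has none). Each returns a list of dicts, best first, with "confidence" (0 to 1); they miss things now and then, are a little off and sometimes report something else, mostly with a low value. They report only what shows in the picture. A call takes as long as a camera call.
- ctrl.search_frame(picture, label): "centre" ([x, y, z] in m, in world coordinates, good to about 4 mm: the middle of the surface that is visible of it).
- ctrl.outline_of(picture, label): "pixels" (480x640 bool, what is visible of it).
The state is a dict: "clock": time; "joint_pos": joint angles; "qvel": joint speeds; "tau": joint torques, N m; "tool_pos": TCP position; "orientation": TCP orientation; "force": force on the tool from outside, world axes, zero at the start; "moment": the same for the moment, N m; "opening": finger opening in m.
Only numpy, scipy, OpenCV 4.12 (cv2) and the standard library are available. Lean on these libraries where they do the work, as an engineer would, in place of code of your own. Each camera call takes 0.05 s, during which the arm holds its last target. There are 200 camera calls.

## Task

Take the washed green cutting board out of the dish drainer and stand it on its long edge in its own green slot of the board steriliser, lowering it all the way to the slot's floor before you let go of it. Then, with the board standing there, start a drying run by pressing these keys fully down, one at a time and in this order: the red power key, the orange drying key, the green start key. Do not press the violet key, and leave the other boards and everything else around them where they are.

Things in the scene. Friction and masses are not known exactly. Their poses are not given: they have to be found in the camera images.
- green_board: Washed green plastic cutting board standing on its long edge: 200 long (x), 10 thick (y), 140 high (z), 0.2 to 0.34 kg, white groove lines on both faces. Origin: middle of its lower edge. A grip hole pierces it 68 to 88 mm towards +x, 40 to 100 mm up. It starts loosely between wire loops in the drainer, its underside 25 mm above the worktop; it may lean a few degrees.
- green_board_top_edge (a point): Middle of the green board's upper edge, 140 mm above its origin.
- drainer: Fixed wire dish drainer on a drip tray, 300 (x) x 280 (y), rim 89 mm high. Origin: under its centre, on the worktop. The steriliser and it swap sides. The board stands along its x, about 33 mm to -y of the middle, between loops up to 88 mm high; a plate stands 88 mm from it towards +y (top 175 mm high); a cutlery holder is in the +x, +y corner (spoons up to 180 mm high).
- steriliser: White board steriliser, 240 (x) x 290 (y), 100 mm high, fixed. Origin: under its centre, on the worktop. Its +y part has three slots along x, 54 mm apart across y; its -y part is a flat deck, 100 mm high, with a dark display and four round keys in a row along x, 36 mm apart: from the +x end red power, violet UV, orange drying, green start. Keys to nearest slot: 108 mm.
- green_slot: The green slot, the only empty one, any of the three. Inside 218 long (x), 17 wide (y), 75 deep, with a flared mouth 34 mm wide, its lips 107 mm above the worktop. Origin: middle of its floor, 20 mm above the worktop; z up. A board home in it has its origin here, its top edge 160 mm above the worktop; either end may point either way.
- red_board: Red board of the same size, standing in the red slot. Origin as for the green board. Leave it.
- blue_board: Blue board of the same size, standing in the blue slot. Origin as for the green board. Leave it.
- key_power_top (a point): Centre of the top of the red power key: 21 mm across, 8 mm proud of the deck, 108 mm above the worktop. Presses straight down, 5 mm travel, springs back. All four keys are alike: 1.4 N to start moving, 4.5 N fully down.
- key_uv_top (a point): Centre of the top of the violet UV key, same size. Not to be pressed.
- key_dry_top (a point): Centre of the top of the orange drying key, same size.
- key_start_top (a point): Centre of the top of the green start key, same size. As on the real machine, a key pressed before its turn does nothing and must be pressed again in its turn.
- key_power (a joint): Travel of the power key: 0 up, 0.005 m fully down.
- key_uv (a joint): Travel of the UV key: 0 up, 0.005 m fully down.
- key_dry (a joint): Travel of the drying key: 0 up, 0.005 m fully down.
- key_start (a joint): Travel of the start key: 0 up, 0.005 m fully down.
- plate: White plate, 160 across and 13 thick, standing on edge in the drainer, parallel to the green board. Origin: its middle. Leave it.
- mug: Blue mug, 82 across, 90 high, beyond the appliances. Origin: centre of its underside. Leave it.
- jam_jar: Amber jar with a yellow lid, 72 across, 100 high, beyond the appliances. Origin: centre of its underside. Leave it.
- dish_soap: Lilac bottle, 60 across, 170 high, at the left. Origin: centre of its underside. Leave it.
- bowl: White bowl, 130 across, 55 high, at the right. Origin: centre of its underside. Leave it.

How it is judged:
By the outcome, as a careful person would: the job done as asked, in the order asked, and still so for the second after the job is handed in, with the robot touching nothing.
It also fails if it takes over 61 s, if anything falls off the work surface, if the arm or the gripper's body presses on something with over 40 N, if the wrist force passes 120 N, or if a joint passes its speed limit or range.

## Working session

There is one attempt and no reset: what is moved stays moved. The work goes in short steps, Python scripts to look and compute and a tool call to move; the robot and the scene stay as the last step left them, time stands still between calls to the robot, and variables do not carry over. Pictures are saved under pics/ and viewed, about 8 in all and at most 12, crops included, and the job is handed in when it is done.

Besides the shell and the picture viewer there is one more tool, called as name([rows], argument=value, ...), one row to a line, values as JSON. carry_out: Moves the arm, as the interface text tells. Its arguments: {"type":"object","properties":{"increments":{"type":"array"}},"required":["increments"]}

```bash
mkdir -p pics; ls; cat > h.py <<'E'
import numpy as np, cv2
from plant import ctrl
def cam(p):
    K=np.array(p["intrinsics"],float);R=cv2.Rodrigues(np.array(p["rvec"],float))[0];t=np.array(p["tvec"],float).ravel()
    return K,R,t
def proj(p,X):
    return cv2.projectPoints(np.array(X,float).reshape(-1,3),np.array(p["rvec"],float),np.array(p["tvec"],float),np.array(p["intrinsics"],float),None)[0].reshape(-1,2)
def onz(p,uv,z):
    K,R,t=cam(p);c=-R.T@t
    d=(R.T@np.linalg.inv(K)@np.c_[np.array(uv,float).reshape(-1,2),np.ones(np.size(uv)//2)].T).T
    return c+d*((z-c[2])/d[:,2])[:,None]
E
python3 - <<'E'
from h import *
np.set_printoptions(precision=4,suppress=True)
names="green_board green_board_top_edge drainer steriliser green_slot red_board blue_board key_power_top key_uv_top key_dry_top key_start_top plate mug jam_jar dish_soap bowl".split()
for c in("top","side"):
    p=ctrl.snapshot(c);cv2.imwrite(f"pics/{c}0.png",p["pixels"])
    K,R,t=cam(p);print(c,"cam",-R.T@t, "fwd",R[2],K[0,0])
    for n in names:
        r=ctrl.search_frame(p,n)
        print(n,[(np.array(q["centre"]).round(4).tolist(),round(q["confidence"],2)) for q in r[:2]])
print(ctrl.get_obs())
E
```

```text
pics
top cam [ 0.3257 -0.003   1.5159] fwd [ 0.1844  0.0143 -0.9827] 464.450641613639
green_board [([0.5424, 0.2169, 0.1324], 0.86)]
green_board_top_edge [([0.5443, 0.2147, 0.1366], 0.62)]
drainer [([0.5398, 0.262, 0.0028], 0.89), ([0.542, 0.2167, 0.135], 0.5)]
steriliser [([0.5051, -0.2749, 0.1055], 0.78), ([0.4414, 0.4943, 0.1141], 0.71)]
green_slot [([0.5146, -0.227, 0.0982], 0.88)]
red_board [([0.5098, -0.1053, 0.1597], 0.74)]
blue_board [([0.5157, -0.1663, 0.1604], 0.85), ([0.5403, 0.2188, 0.1379], 0.31)]
key_power_top [([0.5136, -0.569, 0.0231], 0.45)]
key_uv_top []
key_dry_top []
key_start_top [([0.7773, -0.1189, 0.1018], 0.65)]
plate [([0.5445, 0.3036, 0.1337], 0.93)]
mug [([0.7873, 0.0367, 0.032], 0.58)]
jam_jar [([0.7752, -0.122, 0.1007], 0.61)]
dish_soap [([0.4413, 0.4964, 0.1137], 0.68), ([0.5124, -0.5673, 0.0224], 0.55)]
bowl [([0.5107, -0.5676, 0.0237], 0.98), ([0.5397, 0.2564, 0.0061], 0.74)]
side cam [-0.3708 -0.879   0.8685] fwd [ 0.6405  0.5854 -0.4971] 575.0613265338126
green_board [([0.5354, 0.2182, 0.1064], 0.88)]
green_board_top_edge [([0.541, 0.2129, 0.1134], 0
[... 476 characters left out ...]
([0.764, 0.0333, 0.0691], 0.72)]
jam_jar [([0.7656, -0.1418, 0.0666], 0.95), ([0.5271, -0.5537, 0.0344], 0.72)]
dish_soap [([0.4302, 0.4863, 0.0822], 0.69), ([0.4909, -0.3325, 0.1097], 0.58)]
bowl [([0.528, -0.5545, 0.0351], 0.59)]
{'clock': 1.7, 'joint_pos': array([ 88.6983,  20.5451,   0.6842,   0.0001, -70.1378, -16.506 ]), 'qvel': array([ 0.019 ,  0.0186,  0.1275,  0.039 ,  0.1121, -0.0744]), 'tau': array([  0.0008, -58.2365,  29.329 ,   7.0021,   0.0123,  -0.    ]), 'tool_pos': array([0.2065, 0.6426, 0.2266]), 'orientation': array([ 179.9997,    0.0012, -107.8077]), 'force': array([-1.1452,  0.0572, -0.5197]), 'moment': array([ 0.0105, -0.008 , -0.0124]), 'opening': 0.08736413968829915}
```

View pics/top0.png

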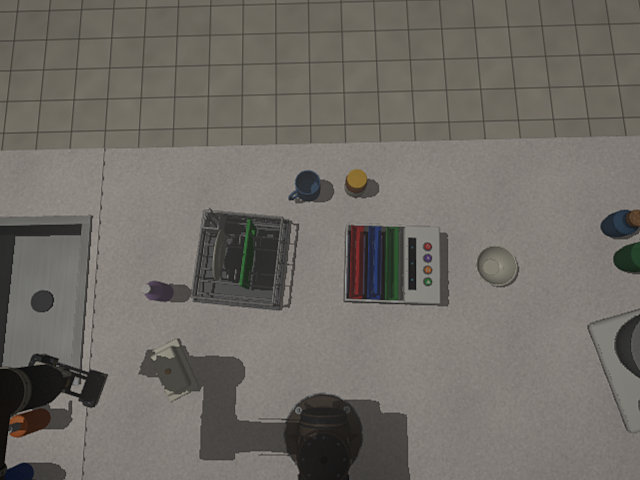

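View pics/side0.png

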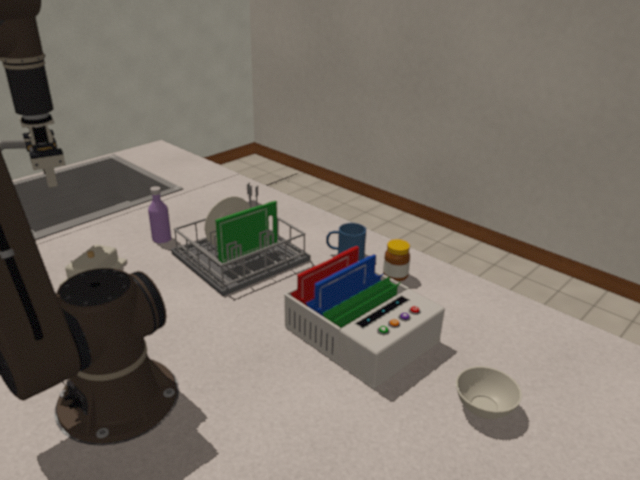

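Drainer left, steriliser right. The green slot is the -y one, nearest the keys (top ~(395,264)); the keys are at column ~428 and rows 246–282 (red, violet, orange, green), and the board is at (247,253). Next: precise colour blobs and a close crop.

```bash
python3 - <<'E'
from h import *
np.set_printoptions(precision=4,suppress=True)
P={c:ctrl.snapshot(c) for c in("top","side")}
import pickle;pickle.dump(P,open("P0.pkl","wb"))
guess={"power":(.5576,-.333),"uv":(.525,-.333),"dry":(.4909,-.333),"start":(.4536,-.333)}
for c,p in P.items():
    hsv=cv2.cvtColor(p["pixels"],cv2.COLOR_BGR2HSV)
    box=(slice(236,292),slice(419,440)) if c=="top" else (slice(300,340),slice(372,426))
    m=((hsv[...,1]>90)&(hsv[...,2]>60)).astype(np.uint8);b=np.zeros_like(m);b[box]=m[box]
    n,l,s,ce=cv2.connectedComponentsWithStats(b)
    for i in range(1,n):
        if s[i,4]>10:
            print(c,ce[i],s[i,4],p["pixels"][int(ce[i,1]),int(ce[i,0])],onz(p,ce[i],.106 if c=="side" else .108))
    g=ctrl.outline_of(p,"green_board");
    if g: 
        mm=g[0]["pixels"].astype(np.uint8);print(c,"board",g[0]["confidence"],cv2.boundingRect(mm))
t=P["top"]["pixels"];s=P["side"]["pixels"]
a=cv2.resize(t[200:315,190:300],None,fx=5,fy=5,interpolation=cv2.INTER_CUBIC)[:575,:400]
a=cv2.resize(t[212:297,225:275],(350,595),interpolation=cv2.INTER_CUBIC)
b=cv2.resize(t[218:308,340:445],(430,369),interpolation=cv2.INTER_CUBIC)
im=np.zeros((600,790,3),np.uint8);im[:595,:350]=a;im[:369,355:785]=b
cc=cv2.resize(s[198:278,205:285],(225,225),interpolation=cv2.INTER_CUBIC);im[373:598,355:580]=cc
cv2.imwrite("pics/crop1.png",im)
E
```

```text
top [427.25  246.025] 40 [ 65  67 119] [[ 0.56   -0.3324  0.108 ]]
top [427.3913 257.4348] 23 [115 103 108] [[ 0.5247 -0.3306  0.108 ]]
top [427.5366 269.2439] 41 [ 70  97 130] [[ 0.4886 -0.3287  0.108 ]]
top [427.3478 280.9565] 23 [ 67 105  67] [[ 0.4531 -0.3258  0.108 ]]
top board 0.85 (239, 219, 18, 70)
side [376.5224 302.4776] 67 [24 63 20] [[ 0.5223 -0.254   0.106 ]]
side [414.1698 309.2075] 53 [ 63  70 159] [[ 0.5617 -0.3307  0.106 ]]
side [404.4545 316.6818] 22 [127  86 114] [[ 0.5231 -0.3315  0.106 ]]
side [393.8387 322.5   ] 62 [ 61 115 173] [[ 0.4894 -0.3274  0.106 ]]
side [383.3548 330.129 ] 31 [ 94 133 110] [[ 0.4519 -0.3273  0.106 ]]
side board 0.8 (215, 201, 65, 62)
```

View pics/crop1.png

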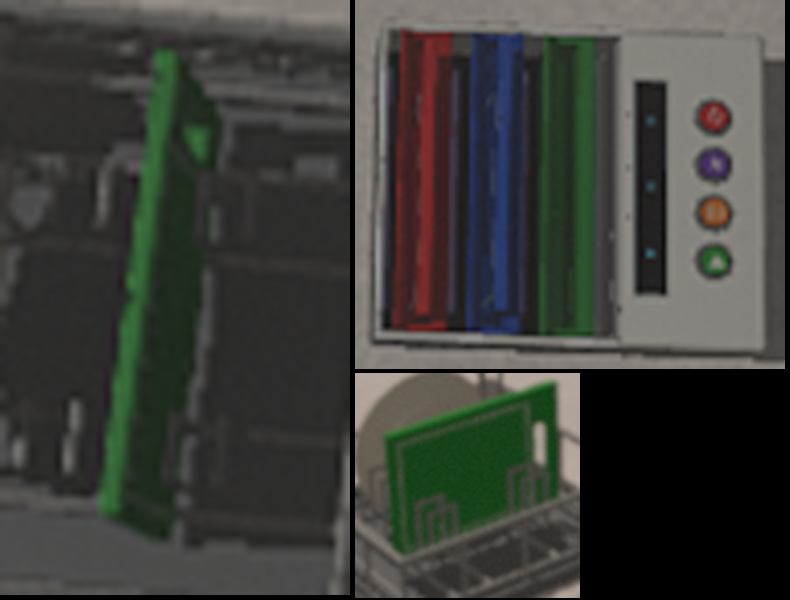

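```bash
python3 - <<'E'
from h import *
import pickle
from scipy.optimize import least_squares
from scipy.spatial.transform import Rotation as Ro
np.set_printoptions(precision=4,suppress=True)
P=pickle.load(open("P0.pkl","rb"));T,S=P["top"],P["side"]
print("deck right",onz(T,[[440.1,227.3],[440.1,302.9]],.1),"left",onz(T,[[348.1,224.8],[344.9,301.4]],.1))
hsv=cv2.cvtColor(T["pixels"],cv2.COLOR_BGR2HSV)
# green slot region columns
m=(abs(hsv[...,0].astype(int)-60)<15)&(hsv[...,1]>80)
for r in range(226,304,8):
    c=np.where(m[r,380:410])[0]+380
    b=T["pixels"][r,384:404].astype(int);print(r,c.min() if c.size else None,c.max() if c.size else None,b[:,1])
print("slot lips",onz(T,[[(355+0),0]],.107).shape)
for q in ([542,38],[597,38],[540,333],[594,333],[572,38],[569,333]):
    px=[340+(q[0]-355)/430*105,218+q[1]/369*90];print(q,onz(T,px,.107))
# board: z0 free, pose x,y,yaw,lean(roll),pitch
def pts(v):
    R=Ro.from_euler("xyz",[v[3],v[4],v[2]]).as_matrix();o=[v[0],v[1],.025]
    L=np.array([[.1,0,.14],[-.1,0,.14],[.1,-.005,.14],[-.1,-.005,.14],[-.1,-.005,0],[.1,-.005,0]])
    L[2:4,1]=-.005
    return L@R.T+o
tu=np.array([[248.9,219.4],[240.9,285.4]]);su=np.array([[276.1,202.3],[216.7,220.8],[222.8,261.6],[276.8,243.2]])
f=lambda v:np.r_[(proj(T,pts(v)[:2])-tu).ravel(),(proj(S,pts(v)[2:])-su).ravel()]
o=least_squares(f,[.54,.215,-.1,0,0]);v=o.x
print("board",v[:2],np.degrees(v[2:]),f(v).reshape(-1,2));print(pts(v)[:2],pts(v)[:2].mean(0))
E
```

```text
deck right [[ 0.6192 -0.3778  0.1   ]
 [ 0.387  -0.3616  0.1   ]] left [[ 0.6338 -0.0932  0.1   ]
 [ 0.3973 -0.0756  0.1   ]]
226 None None [102 101 103 103 105 109 110 110 107 106 106 109 109 114 110 110 112 112
 113 113]
234 386 397 [35 50 81 63 52 56 56 49 43 58 71 82 84 81 74 71 63 59 55 81]
242 386 397 [36 51 81 64 53 55 53 49 43 55 76 84 85 82 68 68 62 59 54 79]
250 386 397 [37 52 72 59 51 55 53 47 41 57 75 82 85 81 67 69 61 58 54 78]
258 385 397 [34 57 72 58 51 55 53 46 41 56 75 82 84 81 69 69 62 57 54 78]
266 385 397 [39 62 74 60 50 53 53 46 41 55 73 82 84 80 69 70 61 57 54 78]
274 385 397 [39 65 65 54 52 54 50 45 42 55 73 83 84 78 68 69 62 54 69 81]
282 385 397 [38 71 66 53 53 55 51 45 41 54 81 84 83 78 68 67 60 58 54 77]
290 385 397 [40 78 70 53 52 56 51 45 59 61 79 83 85 78 68 67 61 55 81 86]
298 385 397 [38 76 65 50 60 71 69 65 72 71 80 84 85 79 73 70 59 57 51 76]
slot lips (1, 3)
[542, 38] [[ 0.6218 -0.2084  0.107 ]]
[597, 38] [[ 0.6208 -0.2498  0.107 ]]
[540, 333] [[ 0.401  -0.1963  0.107 ]]
[594, 333] [[ 0.4002 -0.2358  0.107 ]]
[572, 38] [[ 0.6213 -0.231   0.107 ]]
[569, 333] [[ 0.4005 -0.2176  0.107 ]]
board [0.5497 0.2262] [-6.394   2.7036 -0.4116] [[-0.6676 -1.4356]
 [-0.6452 -0.7478]
 [ 1.6139 -1.0175]
 [ 0.6461  0.8931]
 [-3.1923  3.9259]
 [ 0.3979 -0.1076]]
[[0.6474 0.2086 0.1656]
 [0.4486 0.2309 0.1641]] [0.548  0.2198 0.1648]
```

carry_out([
  [0, 0, 0, 0, 0, 30, 0.3],
  [0, 0, 2, 20, -20, 45, 0.3],
  [0, 0, 4, 60, -70, 50, 0.3],
  [0, 0, 6, 100, -120, 50, 0.3],
  [0, 0, 8, 140, -170, 50, 0.3],
  [0, 0, 10, 180, -220, 50, 0.3],
  [0, 0, 11.4, 220, -270, 50, 0.3],
  [0, 0, 11.4, 260, -320, 50, 0.3],
  [0, 0, 11.4, 300, -370, 50, 0.3],
  [0, 0, 11.4, 325, -405, 50, 0.3],
  [0, 0, 11.4, 338, -424, 40, 0.3],
  [0, 0, 11.4, 338, -424, 20, 0.3],
  [0, 0, 11.4, 338, -424, 0, 0.3],
  [0, 0, 11.4, 338, -424, 0, 0.3],
])

```text
clock: 3.65
tool_pos: [0.5437, 0.218, 0.2252]
orientation: [179.9, -0.1, -96.4]
force: [-0.3, -0.4, 0.7]
opening: 0.0614
```

```bash
python3 - <<'E'
from h import *
p=ctrl.snapshot("side");q=ctrl.snapshot("top")
a=cv2.resize(p["pixels"][140:290,180:330],(395,395),interpolation=cv2.INTER_CUBIC)
b=cv2.resize(q["pixels"][200:320,190:310],(395,395),interpolation=cv2.INTER_CUBIC)
cv2.imwrite("pics/c2.png",np.hstack([a,b]))
o=ctrl.get_obs();print(o["clock"],o["tool_pos"],o["orientation"],o["force"],o["opening"])
E
```

```text
3.75 [0.54475382 0.21877769 0.22727661] [-1.79964199e+02  6.11154800e-03 -9.63924427e+01] [-0.78213559  0.38714596 -0.58111775] 0.061305220130608996
```

View pics/c2.png

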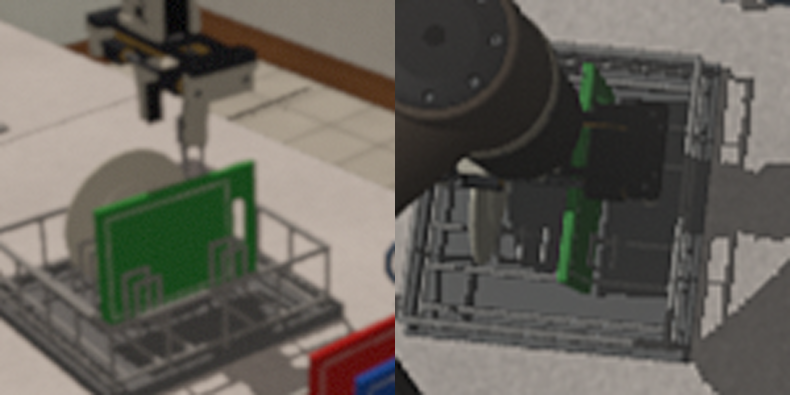

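The gripper (side crop ~(195,150)) is above and behind the board's middle. Its body extends along the jaw axis, over the plate, so the tip must stay above ~0.115.

carry_out([
  [0, 0, 0, 0, 0, -20, 0.3],
  [0, 0, 0, 0, 0, -45, 0.3],
  [0, 0, 0, 0, 0, -65, 0.3],
  [0, 0, 0, 0, 0, -80, 0.3],
  [0, 0, 0, 0, 0, -92, 0.3],
  [0, 0, 0, 0, 0, -104, 0.3],
  [0, 0, 0, 0, 0, -104, 0.3],
  [0, 0, 0, 0, 0, -104, 0.6],
  [0, 0, 0, 0, 0, -104, 0.8],
  [0, 0, 0, 0, 0, -104, 1],
  [0, 0, 0, 0, 0, -104, 1],
  [0, 0, 0, 0, 0, -104, 1],
  [0, 0, 0, 0, 0, -104, 1],
  [0, 0, 0, 0, 0, -104, 1],
])

```text
clock: 5.5
tool_pos: [0.5445, 0.2187, 0.1226]
orientation: [-180.0, 0.0, -96.4]
force: [-0.4, -0.8, 0.1]
opening: 0.0094
```

carry_out([
  [0, 0, 0, 0, 0, 5, 1],
  [0, 0, 0, 0, 0, 15, 1],
  [0, 0, 0, 0, 0, 30, 1],
  [0, 0, 0, 0, 0, 50, 1],
  [0, 0, 0, 0, 0, 70, 1],
  [0, 0, 0, 0, 0, 90, 1],
  [0, 0, 0, 0, 0, 110, 1],
  [0, 0, 0, 0, 0, 130, 1],
  [0, 0, 0, 0, 0, 150, 1],
  [0, 0, 0, 0, 0, 170, 1],
  [0, 0, 0, 0, 0, 180, 1],
  [0, 0, 0, 0, 0, 180, 1],
  [0, 0, 0, 0, 0, 180, 1],
])

```text
clock: 7.12
tool_pos: [0.544, 0.2184, 0.3018]
orientation: [179.9, -0.0, -96.4]
force: [-0.4, 0.0, -2.8]
opening: 0.0099
```

```bash
python3 - <<'E'
from h import *
p=ctrl.snapshot("side");q=ctrl.snapshot("top")
a=cv2.resize(p["pixels"][110:260,180:330],(395,395),interpolation=cv2.INTER_CUBIC)
b=cv2.resize(q["pixels"][180:320,190:330],(395,395),interpolation=cv2.INTER_CUBIC)
cv2.imwrite("pics/c3.png",np.hstack([a,b]))
o=ctrl.get_obs();print(o["clock"],o["tool_pos"],o["orientation"],o["force"],o["moment"],o["opening"])
E
```

```text
7.225 [0.54407187 0.21841614 0.30164243] [ 1.79930709e+02 -5.90636405e-02 -9.64099461e+01] [ 0.40330326  0.17464662 -2.23541217] [-0.03157043 -0.01306159 -0.03311786] 0.009962293522848407
```

View pics/c3.png

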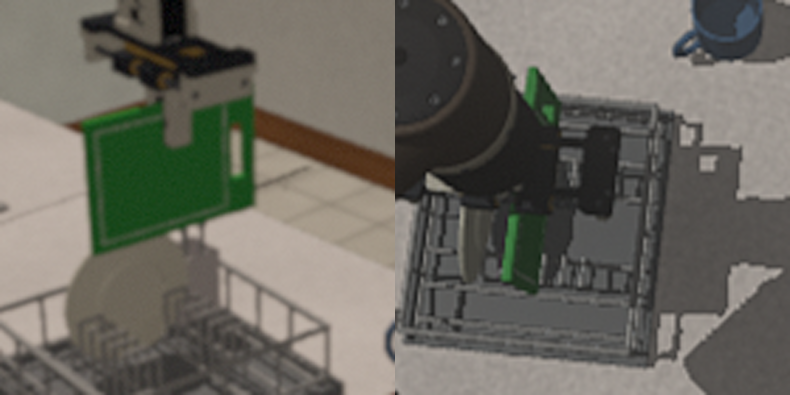

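The board hangs level in the grip, clear of the loops; side crop corners are ~(85,122), (253,97), (95,255), (253,207). I'll fit its offset in the tool from those.

```bash
python3 - <<'E'
from h import *
from scipy.optimize import least_squares
from scipy.spatial.transform import Rotation as Ro
np.set_printoptions(precision=4,suppress=True)
p=ctrl.snapshot("side");o=ctrl.get_obs();t=o["tool_pos"]
u=np.array([[85,122],[253,97],[95,255],[253,207]])*150/395+[180,110]
def pts(v):
    R=Ro.from_euler("xyz",[v[4],v[2],v[3]]).as_matrix()
    return np.array([[-.1,-.005,.14],[.1,-.005,.14],[-.1,-.005,0],[.1,-.005,0]])@R.T+[v[0],v[5],v[1]]
w=np.array([0,0,0,8,8,200])
v0=np.array([t[0],t[2]-.1,0,np.radians(-6.4),0,t[1]])
f=lambda v:np.r_[(proj(p,pts(v))-u).ravel(),(v-v0)[3:]*[60,60,400]]
v=least_squares(f,v0).x
print("off x",v[0]-t[0],"base z rel tcp",v[1]-t[2],"pitch,yaw,roll",np.degrees(v[2:5]),"dy",v[5]-t[1]);print(f(v)[:8].reshape(-1,2))
g=ctrl.search_frame(p,"green_board");print(g[:1] and (g[0]["centre"]-t))
E
```

```text
off x -0.0013674361170515903 base z rel tcp -0.09953931513429481 pitch,yaw,roll [ 2.2354 -6.2494 -0.0484] dy 0.0013497518873940573
[[ 0.6501  0.339 ]
 [ 0.9785 -3.7448]
 [-1.2832  1.0993]
 [ 0.0728  2.5506]]
[-0.0189 -0.002  -0.0361]
```

carry_out([
  [0, 0, 0, 0, -15, 0, 1],
  [0, 0, 0.5, -2, -45, 0, 1],
  [0, 0, 1, -5, -85, 0, 1],
  [0, 0, 1.5, -8, -130, 0, 1],
  [0, 0, 2, -11, -175, 0, 1],
  [0, 0, 2.5, -14, -220, 0, 1],
  [0, 0, 3, -17, -265, 0, 1],
  [0, 0, 3, -21, -310, 0, 1],
  [0, 0, 3, -24, -355, 0, 1],
  [0, 0, 3, -28, -395, 0, 1],
  [0, 0, 3, -30, -425, 0, 1],
  [0, 0, 3, -31, -440, 0, 1],
  [0, 0, 3, -31, -440, -20, 1],
  [0, 0, 3, -31, -440, -40, 1],
  [0, 0, 3, -31, -440, -60, 1],
  [0, 0, 3, -31, -440, -70, 1],
  [0, 0, 3, -31, -440, -70, 1],
  [0, 0, 3, -31, -440, -70, 1],
])

```text
clock: 9.57
tool_pos: [0.5139, -0.2214, 0.2334]
orientation: [-179.9, -0.0, -93.4]
force: [0.1, -0.4, -1.6]
opening: 0.0099
```

```bash
python3 - <<'E'
from h import *
p=ctrl.snapshot("side");q=ctrl.snapshot("top")
a=cv2.resize(p["pixels"][180:360,270:450],(395,395),interpolation=cv2.INTER_CUBIC)
b=cv2.resize(q["pixels"][200:320,335:455],(395,395),interpolation=cv2.INTER_CUBIC)
cv2.imwrite("pics/c4.png",np.hstack([a,b]))
o=ctrl.get_obs();print(o["clock"],o["tool_pos"],o["orientation"],o["force"],o["moment"],o["opening"])
E
```

```text
9.675 [ 0.51389869 -0.22142199  0.23343361] [-1.79919875e+02 -1.13204279e-02 -9.33972183e+01] [-0.10001735  0.29295786 -2.98103872] [-0.01655226 -0.0156357  -0.00598376] 0.01001520174188671
```

View pics/c4.png

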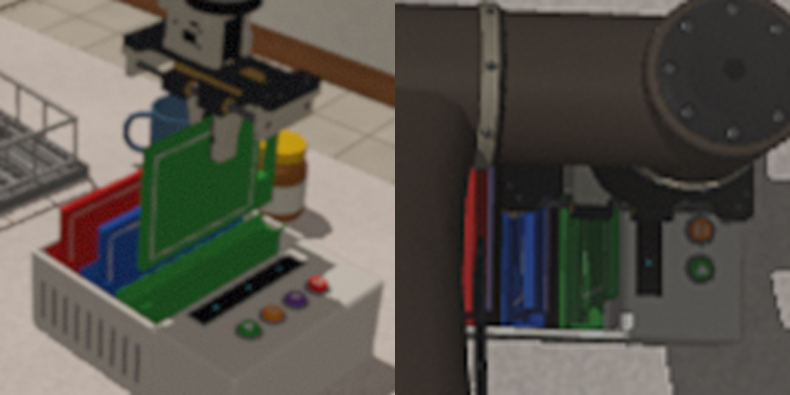

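The board (side crop lower corner ~(145,265)) hangs parallel above the green mouth, clear of the blue board. Lowering with force checks.

carry_out([
  [0, 0, 0, 0, 0, -10, 1],
  [0, 0, 0, 0, 0, -20, 1],
  [0, 0, 0, 0, 0, -28, 1],
  [0, 0, 0, 0, 0, -34, 1],
  [0, 0, 0, 0, 0, -40, 1],
  [0, 0, 0, 0, 0, -46, 1],
  [0, 0, 0, 0, 0, -52, 1],
  [0, 0, 0, 0, 0, -52, 1],
])

```text
clock: 10.68
tool_pos: [0.5131, -0.2213, 0.18]
orientation: [179.9, 0.0, -93.4]
force: [-0.5, 0.1, -2.1]
opening: 0.0097
```

carry_out([
  [0, 0, 0, 0, 0, -8, 1],
  [0, 0, 0, 0, 0, -16, 1],
  [0, 0, 0, 0, 0, -24, 1],
  [0, 0, 0, 0, 0, -32, 1],
  [0, 0, 0, 0, 0, -40, 1],
  [0, 0, 0, 0, 0, -48, 1],
  [0, 0, 0, 0, 0, -54, 1],
  [0, 0, 0, 0, 0, -54, 1],
])

```text
clock: 11.68
tool_pos: [0.5131, -0.2213, 0.126]
orientation: [179.9, 0.0, -93.4]
force: [-0.6, -0.1, -2.7]
opening: 0.0098
```

```bash
python3 - <<'E'
from h import *
o=ctrl.get_obs();print(o["clock"],o["tool_pos"],o["orientation"],o["force"],o["moment"],o["opening"])
E
```

```text
11.675 [ 0.51311615 -0.22131841  0.12599662] [ 1.79941095e+02  2.82359646e-03 -9.34090337e+01] [-0.63329875 -0.11757122 -2.70781127] [-0.02888027  0.10248324 -0.03438779] 0.009764734944059751
```

carry_out([
  [0, 0, 0, 0, 0, -3, 1],
  [0, 0, 0, 0, 0, -6, 1],
  [0, 0, 0, 0, 0, -7.5, 1],
  [0, 0, 0, 0, 0, -8.5, 1],
  [0, 0, 0, 0, 0, -8.5, 1],
])

```text
clock: 12.3
tool_pos: [0.5134, -0.2214, 0.118]
orientation: [180.0, -0.0, -93.4]
force: [-0.2, 0.1, -2.7]
opening: 0.0095
```

carry_out([
  [0, 0, 0, 0, 0, -1, 1],
  [0, 0, 0, 0, 0, -2, 1],
  [0, 0, 0, 0, 0, -2, 1],
])

```text
clock: 12.68
tool_pos: [0.5136, -0.2215, 0.1176]
orientation: [-179.9, -0.0, -93.4]
force: [-4.7, 2.5, 10.1]
opening: 0.0098
```

```bash
python3 - <<'E'
from h import *
p=ctrl.snapshot("side")
cv2.imwrite("pics/c5.png",cv2.resize(p["pixels"][220:345,275:445],(800,588),interpolation=cv2.INTER_CUBIC))
o=ctrl.get_obs();print(o["clock"],o["tool_pos"],o["force"],o["moment"],o["opening"])
# predicted near-face corners of home board
yaw=np.radians(-3.4);d=np.array([np.cos(yaw),np.sin(yaw),0]);n=np.array([np.sin(-yaw),np.cos(yaw),0])
c=np.array([.512,-.2215,.16])-.005*n
print((proj(p,[c-.1*d,c+.1*d])-[275,220])*800/170)
E
```

```text
12.725 [ 0.51364681 -0.22147042  0.11764114] [-4.26043976  3.00073176 11.19879741] [ 1.21028943  1.67949014 -0.00848734] 0.00962608123546926
[[279.94350451 360.91907651]
 [561.07402757 209.21213635]]
```

View pics/c5.png

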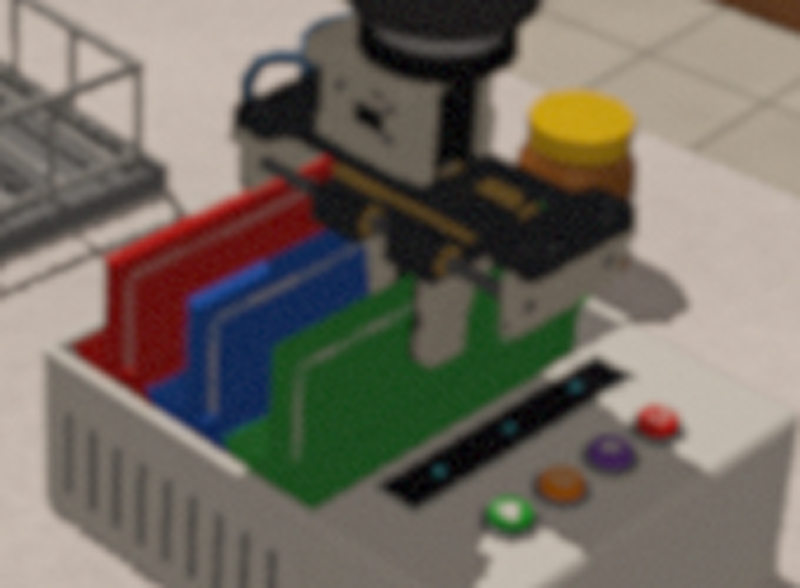

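Board home: its near corner (275,345) continues the red (107,258) / blue (190,297) row, TCP is at the expected 0.1176 and the floor pushes back ~13 N. Releasing with a small opening so the finger backs stay clear of the blue board.

carry_out([
  [0, 0, 0, 0, 0, 1.5, 1],
  [0, 0, 0, 0, 0, 1.5, 0.9],
  [0, 0, 0, 0, 0, 1.5, 0.75],
  [0, 0, 0, 0, 0, 1.5, 0.7],
  [0, 0, 0, 0, 0, 1.5, 0.7],
  [0, 0, 0, 0, 0, 6, 0.7],
  [0, 0, 0, 0, 0, 14, 0.7],
  [0, 0, 0, 0, 0, 24, 0.7],
  [0, 0, 0, 0, 0, 36, 0.7],
  [0, 0, 0, 0, 0, 50, 0.7],
  [0, 0, 0, 0, 0, 65, 0.7],
  [0, 0, 0, 0, 0, 80, 0.7],
  [0, 0, 0, 0, 0, 80, 0.7],
  [0, 0, 0, 0, 0, 80, 0.7],
])

```text
clock: 14.48
tool_pos: [0.5132, -0.2212, 0.1957]
orientation: [180.0, 0.0, -93.4]
force: [1.3, 0.1, -0.2]
opening: 0.0262
```

```bash
python3 - <<'E'
from h import *
np.set_printoptions(precision=4,suppress=True)
p=ctrl.snapshot("side");q=ctrl.snapshot("top")
a=cv2.resize(p["pixels"][220:345,275:445],(480,353),interpolation=cv2.INTER_CUBIC)
b=cv2.resize(q["pixels"][210:320,345:445],(320,352),interpolation=cv2.INTER_CUBIC)
im=np.zeros((353,800,3),np.uint8);im[:,:480]=a;im[:352,480:]=b;cv2.imwrite("pics/c6.png",im)
o=ctrl.get_obs();print(o["clock"],o["tool_pos"],o["force"],o["moment"],o["opening"])
for n in("green_board","green_board_top_edge","blue_board"):
    print(n,[(g["centre"],g["confidence"]) for g in ctrl.search_frame(p,n)[:1]])
E
```

```text
14.575 [ 0.513  -0.2213  0.1954] [ 0.1534  0.0895 -0.3441] [0.0235 0.0367 0.0146] 0.02610268641908681
green_board [([0.5043, -0.2235, 0.1295], 0.86)]
green_board_top_edge [([0.5062, -0.2275, 0.1337], 0.63)]
blue_board [([0.4819, -0.1725, 0.1343], 0.96)]
```

View pics/c6.png

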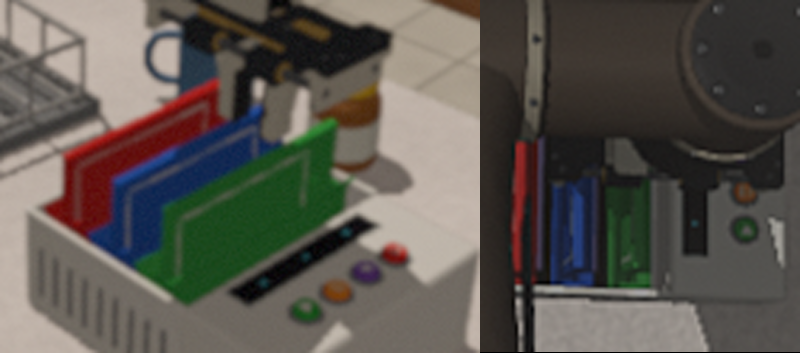

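Board stands level in the slot, groove and edges parallel to the blue and red ones. Now closing the fingers and going to the red key.

carry_out([
  [0, 0, 0, 5, -15, 5, 1],
  [0, 0, 0, 20, -50, 5, 1],
  [0, 0, 0, 38, -90, 5, 1],
  [0, 0, 0, 48, -110, 0, 1],
  [0, 0, 0, 48, -110, -25, 1],
  [0, 0, 0, 48, -110, -50, 1],
  [0, 0, 0, 48, -110, -68, 1],
  [0, 0, 0, 48, -110, -76, 1],
  [0, 0, 0, 48, -110, -76, 1],
])

```text
clock: 15.85
tool_pos: [0.5615, -0.3314, 0.1199]
orientation: [180.0, -0.0, -93.4]
force: [-0.0, 0.1, 0.2]
opening: 0.0003
```

```bash
python3 - <<'E'
from h import *
p=ctrl.snapshot("side");q=ctrl.snapshot("top")
a=cv2.resize(p["pixels"][240:350,330:450],(436,400),interpolation=cv2.INTER_CUBIC)
b=cv2.resize(q["pixels"][210:320,345:445],(360,396),interpolation=cv2.INTER_CUBIC)
im=np.zeros((400,796,3),np.uint8);im[:,:436]=a;im[:396,436:]=b;cv2.imwrite("pics/c7.png",im)
o=ctrl.get_obs();print(o["clock"],o["tool_pos"],o["force"],o["moment"],o["opening"])
print((proj(p,o["tool_pos"])-[330,240])*400/110)
E
```

```text
15.95 [ 0.56202166 -0.3315339   0.12099206] [ 0.43183445 -0.35572355  0.07465758] [-0.06749657 -0.01230611 -0.00382696] 0.00014183263501333797
[[310.07513577 232.25295803]]
```

View pics/c7.png

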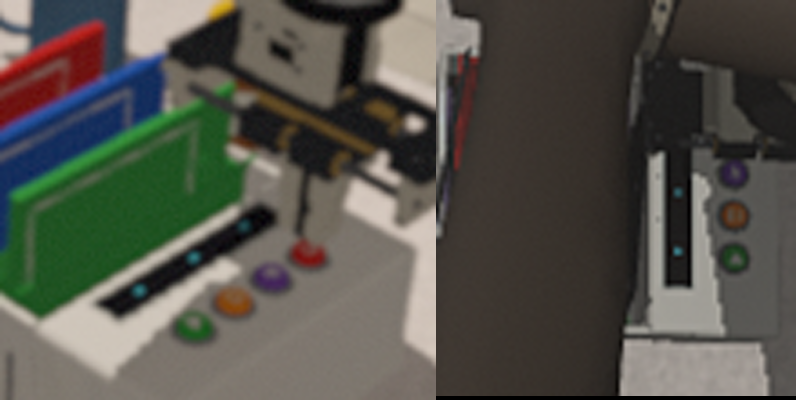

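Fingertips (~(303,238)) are directly over the red key (308,253). Pressing.

carry_out([
  [0, 0, 0, 0, 0, -8, 1],
  [0, 0, 0, 0, 0, -12, 1],
  [0, 0, 0, 0, 0, -15, 1],
  [0, 0, 0, 0, 0, -18, 1],
  [0, 0, 0, 0, 0, -18.5, 1],
  [0, 0, 0, 0, 0, -18.5, 1],
])

```text
clock: 16.7
tool_pos: [0.5615, -0.3313, 0.1032]
orientation: [-180.0, -0.0, -93.4]
force: [-4.5, 4.5, 12.3]
opening: 0.0004
```

carry_out([
  [0, 0, 0, 0, 0, 8, 1],
  [0, 0, 0, 0, 0, 25, 1],
  [0, 0, 0, -10, 0, 30, 1],
  [0, 0, 0, -35, 2, 30, 1],
  [0, 0, 0, -60, 3, 30, 1],
  [0, 0, 0, -72.5, 4, 28, 1],
  [0, 0, 0, -72.5, 4, 18, 1],
  [0, 0, 0, -72.5, 4, 12, 1],
  [0, 0, 0, -72.5, 4, 12, 1],
])

```text
clock: 17.82
tool_pos: [0.4891, -0.3272, 0.1124]
orientation: [179.9, 0.0, -93.4]
force: [0.1, -0.3, -0.3]
opening: 0.0003
```

```bash
python3 - <<'E'
from h import *
p=ctrl.snapshot("side");q=ctrl.snapshot("top")
a=cv2.resize(p["pixels"][240:350,330:450],(436,400),interpolation=cv2.INTER_CUBIC)
cv2.imwrite("pics/c8.png",a)
o=ctrl.get_obs();print(o["clock"],o["tool_pos"],o["force"])
E
```

```text
17.925 [ 0.48933942 -0.32739503  0.11314041] [ 0.30700597  0.11374411 -0.23225693]
```

View pics/c8.png

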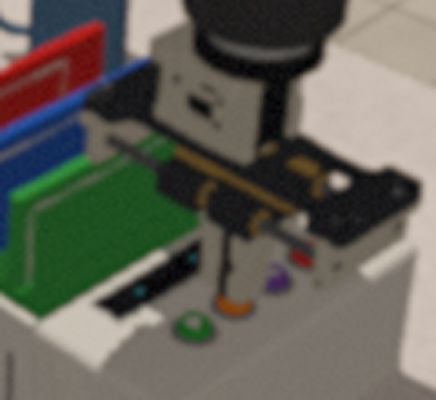

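Tips are on the orange key (235,303), clear of violet (275,278). Pressing, then moving on to green.

carry_out([
  [0, 0, 0, 0, 0, -4, 1],
  [0, 0, 0, 0, 0, -8, 1],
  [0, 0, 0, 0, 0, -11, 1],
  [0, 0, 0, 0, 0, -11.5, 1],
  [0, 0, 0, 0, 0, -11.5, 1],
])

```text
clock: 18.55
tool_pos: [0.4894, -0.3275, 0.1032]
orientation: [-179.9, -0.0, -93.4]
force: [-1.0, 3.0, 9.6]
opening: 0.0003
```

carry_out([
  [0, 0, 0, 0, 0, 8, 1],
  [0, 0, 0, 0, 0, 25, 1],
  [0, 0, 0, -15, 1, 28, 1],
  [0, 0, 0, -36.5, 2, 26, 1],
  [0, 0, 0, -36.5, 2, 18, 1],
  [0, 0, 0, -36.5, 2, 11, 1],
  [0, 0, 0, -36.5, 2, 11, 1],
  [0, 0, 0, -36.5, 2, 6, 1],
  [0, 0, 0, -36.5, 2, 3, 1],
  [0, 0, 0, -36.5, 2, 0, 1],
  [0, 0, 0, -36.5, 2, -0.5, 1],
  [0, 0, 0, -36.5, 2, -0.5, 1],
])

```text
clock: 20.05
tool_pos: [0.453, -0.3256, 0.1031]
orientation: [-179.9, -0.0, -93.4]
force: [-2.2, 4.2, 14.3]
opening: 0.0005
```

carry_out([
  [0, 0, 0, 0, 0, 8, 1],
  [0, 0, 0, 0, 0, 25, 1],
  [0, 0, 0, 0, 0, 60, 1],
  [0, 0, 0, 0, -20, 110, 1],
  [0, 0, 0, 0, -60, 150, 1],
  [0, 0, 0, 0, -110, 170, 1],
  [0, 0, 0, 0, -150, 180, 1],
  [0, 0, 0, 0, -170, 180, 1],
  [0, 0, 0, 0, -170, 180, 1],
  [0, 0, 0, 0, -170, 180, 1],
])

```text
clock: 21.3
tool_pos: [0.4522, -0.4945, 0.2808]
orientation: [179.9, 0.1, -93.4]
force: [-0.5, 0.9, 0.1]
opening: 0.0004
```

```bash
python3 - <<'E'
from h import *
p=ctrl.snapshot("side");q=ctrl.snapshot("top")
a=cv2.resize(p["pixels"][190:350,200:450],(500,320),interpolation=cv2.INTER_CUBIC)
b=cv2.resize(q["pixels"][215:315,345:445],(300,300),interpolation=cv2.INTER_CUBIC)
im=np.zeros((320,800,3),np.uint8);im[:,:500]=a;im[:300,500:]=b;cv2.imwrite("pics/c9.png",im)
o=ctrl.get_obs();print(o["clock"],o["tool_pos"],o["force"])
for c in(p,q):
  for n in("green_board","blue_board","red_board"):
    print(n,[(g["centre"],g["confidence"]) for g in ctrl.search_frame(c,n)[:1]])
E
```

```text
21.4 [ 0.45256093 -0.49433837  0.28151171] [-0.2444897   0.72524614  0.32761634]
green_board [([0.5044, -0.2225, 0.1295], 0.78)]
blue_board [([0.4943, -0.1712, 0.138], 0.85)]
red_board [([0.4902, -0.1162, 0.143], 0.69)]
green_board [([0.5141, -0.2189, 0.1477], 0.87)]
blue_board [([0.5176, -0.1646, 0.159], 0.57)]
red_board [([0.5118, -0.1062, 0.1612], 0.65)]
```

View pics/c9.png

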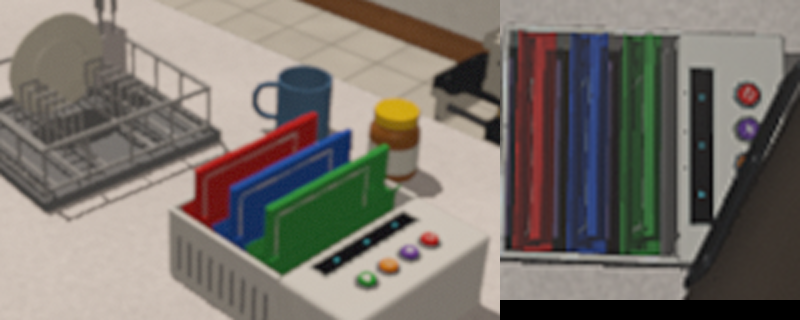

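The green board stands level with and parallel to its neighbours (far corners (318,113), (352,130), (388,145)), and all keys are up. Handing in.

```bash
python3 -c "
from plant import ctrl
print(ctrl.close_job())"
```

```text
the job is handed in; nothing more can be done
None
```

The green board is standing in its own slot, and I pressed the red, orange and green keys in that order, once each. The job was handed in at about 21 s with the arm clear of everything.

- **Board:** I lowered it until the slot floor pushed back with about 13 N, at the expected height (TCP 0.1176 m). Then I let go with a small opening so the fingers stayed clear of the blue board. In the last pictures it stands level with and parallel to the red and blue boards. Those two, the plate, mug and jar look untouched. The bowl and soap bottle weren't in the last pictures I viewed.
- **Keys:** each press stopped at about 0.103 m, which is the full 5 mm of travel, with 12, 10 and 14 N against the 4.5 N needed. I did not touch the violet key. The machine gave no readable sign that the run had started, so full travel is inferred from height and force.
- **What disagreed:** while the board was still gripped, its near corner appeared about 3 pixels (roughly 6 mm) higher in the side view than I predicted. I put this down to calibration, because the height and the floor contact matched and it lined up with the other two boards.

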